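# Change the collecting funnel of a pouch packer held by two wing knobs

## Task

Change the pouch packer over from the blue funnel to the white one: turn both orange wing knobs clear, lift the blue funnel out and stand it upright in the yellow basket beside what is already there, then set the white funnel fully down in the empty seat and turn both wing knobs back fully home over its flange. Set the funnels down without dropping them, keep off the red tinted guards beside the knobs, and leave everything else where it is.

Things in the scene. Friction and masses are not known exactly. Their poses are not given: they have to be found in the camera images.
- seat (a point): centre of the pouch packer's funnel seat, at deck height (70 mm above the bench); x to the packer's back, y to its left end with the reel, z up. An 84 mm square through opening in a frame of 4 mm high lips that takes the flange, 116 mm side along y, with 3.5 mm to spare all round; the seated flange lies on the deck. Stands fast, placed and turned anew each time
- packer: black bench-top pouch packer. Origin on the bench under the seat, axes as the seat's. Deck 70 mm high, x -85 to 95, y -118 to 215 mm; printer cover y 113 to 215 mm, top at 112 mm; reel bay y 215 to 335 mm, 105 mm high, with film reel y 232 to 318 mm, up to 226 mm
- knob_left (a joint): angle of the left wing knob (+y of the seat), rad: 0 = locked, at its stop, pawl square over the flange; grows anticlockwise seen from above, to the other stop at 1.6, wings along the flange's edge. The flange lifts free from about 1.35 on. It stays where it is left (friction 0.05 N m)
- knob_right (a joint): angle of the right wing knob (-y of the seat), rad: 0 = locked, at its stop, pawl square over the flange; grows anticlockwise seen from above, to the other stop at 1.6, wings along the flange's edge. The flange lifts free from about 1.35 on. It stays where it is left (friction 0.05 N m)
- knob_left_grip (a point): left wing knob, orange butterfly on the deck 75 mm from the seat's centre (+y), vertical axis. Point: on the axis at the wings' mid-height, 34 mm above the deck; its x runs along the wings to the pawl. Wings 53 mm tip to tip, 9 mm thick, 21 to 48 mm above the deck. Steel pawl 28 mm long, 9 wide, 5.5 to 9.5 mm above the deck. Guard 33 mm from the axis
- knob_right_grip (a point): right wing knob, orange butterfly on the deck 75 mm from the seat's centre (-y), vertical axis. Point: on the axis at the wings' mid-height, 34 mm above the deck; its x runs along the wings to the pawl. Wings 53 mm tip to tip, 9 mm thick, 21 to 48 mm above the deck. Steel pawl 28 mm long, 9 wide, 5.5 to 9.5 mm above the deck. Guard 33 mm from the axis
- guard_left: thin red tinted guard on the deck beside the left knob: 5 mm thick, from x -80 to 90 mm and y 108 to 113 mm of the seat, 52 mm high above the deck (4 mm above the wings, 6 mm off their sweep). Origin and axes as the packer's
- guard_right: the same guard beside the right knob, y -108 to -113 mm of the seat, with a 30 mm high black rail outside it. Origin and axes as the packer's
- blue_funnel_mid (a point): blue tablet funnel, 92 mm tall, about 0.16 kg: 44 mm square spout, square cone, flat 4 mm flange 104 mm (x) by 116 mm (y) with its underside 46 mm above the foot, rim up to 58 mm; same after a half turn. Site: centre line, half-way up, 46 mm above the foot, level with the flange's underside; z up
- blue_funnel_handle (a point): middle of the bar handle that bridges the blue funnel's mouth, 86 mm above its foot and 40 mm above blue_funnel_mid: bar 10 mm thick (x), 82 mm long (y), 12 mm tall, open space below it down to the 58 mm rim. Axes as the funnel's
- white_funnel_mid (a point): white tablet funnel, 92 mm tall, about 0.16 kg: 44 mm square spout, square cone, flat 4 mm flange 104 mm (x) by 116 mm (y) with its underside 46 mm above the foot, rim up to 58 mm; same after a half turn. Site: centre line, half-way up, 46 mm above the foot, level with the flange's underside; z up
- white_funnel_handle (a point): middle of the bar handle that bridges the white funnel's mouth, 86 mm above its foot and 40 mm above white_funnel_mid: bar 10 mm thick (x), 82 mm long (y), 12 mm tall, open space below it down to the 58 mm rim. Axes as the funnel's
- basket: yellow perforated basket, fixed to the bench: 280 mm (x) by 200 mm (y), 70 mm high, walls 4 mm (rim 8 mm), floor 4 mm thick. Origin: on the bench under its centre; z up
- basket_canister: tablet canister with a red lid standing in the basket near its +x end, 60 x 66 x 85 mm tall. Origin: centre of its underside. Bystander
- green_funnel: a green funnel of the same shape as the other two, standing on the bench; not wanted. Origin: centre of its foot. Bystander
- bench_canister: tablet canister with a grey lid, 60 x 66 x 100 mm tall, on the bench in front of the packer. Origin: centre of its underside. Bystander
- pill_bottle: small white jar, 34 mm diameter, 65 mm tall, between the funnels on the bench and the basket. Origin: centre of its underside. Bystander
- carton: pale medicine carton, 55 x 110 x 28 mm, lying in front of the packer. Origin: centre of its underside. Bystander
- brush: blue cleaning brush, 160 mm long, lying behind the green and white funnels. Bystander
- canister_cap: red screw cap, 48 mm diameter, 18 mm tall, lying on the packer's printer cover. Origin: centre of its underside. Bystander
Things that resemble listed ones, but are neither listed nor needed, are in the scene too. What is shaped like the part that bears white_funnel_mid but pink is not meant.

How it is judged:
On the way, in this order (a step that is already met when the one before it is completed fails the run):
1. both wing knobs have been turned clear with the blue funnel still in the seat (value of joint each of knob_left, knob_right above 1.2 rad and distance between blue_funnel_mid and seat below 0.012 m), for 0.1 s.
2. the blue funnel stands in the basket, let go (x of blue_funnel_mid in the frame of basket between -0.1 and 0.1 m and y of blue_funnel_mid in the frame of basket between -0.06 and 0.06 m and z of blue_funnel_mid in the frame of basket below 0.056 m and angle between blue_funnel_mid's own z axis and vertical below 0.15 rad and contact force between the fingers and blue_funnel below 0.05 N), for 0.2 s.
3. the white funnel lies in the seat, let go (horizontal distance between white_funnel_mid and seat below 0.0065 m and z of white_funnel_mid in the frame of seat between -0.003 and 0.002 m and angle between white_funnel_mid's own z axis and vertical below 0.05 rad and angle between the y axis of white_funnel_mid and the y axis of seat, either way round below 0.08 rad and contact force between the fingers and white_funnel below 0.05 N), for 0.2 s.
At the end, for the whole second after the job is handed in: White funnel in the seat: centre within 6.5 mm, flange down within 2 mm, aligned within 0.08 rad. Both knobs within 0.15 rad of the locked stop. Blue funnel upright (0.15 rad) on the basket's floor. Both funnels at rest (horizontal distance between white_funnel_mid and seat below 0.0065 m and z of white_funnel_mid in the frame of seat between -0.003 and 0.002 m and angle between white_funnel_mid's own z axis and vertical below 0.05 rad and angle between the y axis of white_funnel_mid and the y axis of seat, either way round below 0.08 rad and x of blue_funnel_mid in the frame of basket between -0.1 and 0.1 m and y of blue_funnel_mid in the frame of basket between -0.06 and 0.06 m and z of blue_funnel_mid in the frame of basket below 0.056 m and angle between blue_funnel_mid's own z axis and vertical below 0.15 rad and value of joint each of knob_left, knob_right below 0.15 rad and linear speed of each of white_funnel, blue_funnel below 0.02 m/s); the robot touches nothing.
It fails at once if the blue funnel is dropped (falls free faster than 0.6 m/s, about 18 mm of fall) (contact force between the fingers and blue_funnel below 0.01 N and linear speed of blue_funnel above 0.6 m/s).
It fails at once if the white funnel is dropped (falls free faster than 0.6 m/s, about 18 mm of fall) (contact force between the fingers and white_funnel below 0.01 N and linear speed of white_funnel above 0.6 m/s).
It fails at once if a guard is pushed with more than 12 N (contact force between anything else and guard_left above 12 N or contact force between anything else and guard_right above 12 N).
It fails at once if a bystander is moved by more than 35 mm (distance of any of green_funnel, basket_canister, bench_canister, pill_bottle, carton, brush, canister_cap from where it was at the start of the episode above 0.035 m).
It fails at once if a standing bystander is tipped over (angle between any of green_funnel, basket_canister, bench_canister, pill_bottle, carton, canister_cap's own z axis and vertical above 0.5 rad).
It also fails if it takes over 72 s, if anything falls off the work surface, if the arm or the gripper's body presses on something with over 40 N, if the wrist force passes 120 N, or if a joint passes its speed limit or range.

## Robot

A 6-joint arm with a two-finger parallel gripper is mounted at the origin on the work surface. World frame = base frame: x ahead of the robot, y to its left, z up, the work surface at z = 0. Lengths are in m, angles in rad, forces in N, time in s.
With the tool pointing down it reaches from about 0.35 to 0.975 m from the base axis. Payload 4.9 kg.
Tool frame: the origin (TCP) lies midway between the tips of the shut fingers; the grasp point (between the pads) lies ctrl.tcp_to_grasp behind it (ctrl.tcp_to_grasp is the distance from the TCP to the grasp point, in m); z points along the fingers, y is the direction in which the jaws open and shut (so a half turn about z gives the same grasp; the last joint's range is limited). The gripper opens to 85 mm and grips with 20 to 120 N. Pads are 22 mm wide; open, the fingers measure 114 mm over their backs; the gripper's body (76 mm by 85 mm) begins 54 mm behind the grasp point. The pads swing forward as they close: fully open they stand 13 mm farther back than shut.
Start: joints at [-0.119, 0.053, 1.613, -0, 1.476, -0.119], TCP at [0.625, 0, 0.231] pointing down, gripper open.
Joint ranges: [-3.01, 3.01], [-1.01, 2.22], [0.06, 2.58], [-1.02, 4.17], [0.09, 2.62], [-3.14, 3.14]. Speed limits (rad/s): [2.57, 2.57, 3.14, 3.14, 3.14, 3.14].

## Interface

Orientations are given as a rotation vector (axis times angle).
In Python, from station import ctrl, get_image, calibration, finish_job, models gives the robot as it stands.
- The arm moves only by the shell command python3 -m creep 'ROWS' [FORCE]. ROWS is JSON, a list of rows, each a list of 7 numbers: the opening, from 0 (shut) to 1 (fully open), then the shift along the tool's x, y, z in m, then the turn, a rotation vector about the tool's x, y, z in degrees. A call has 1 to 20 rows; each row shifts and turns the commanded pose from where the row before left it, along the tool's axes as they then stand; what a row does not reach is not made up. A row lasts 1/10 s, in which the tool goes at most 50 mm and 8.59 degrees, less where a joint would pass 70% of its speed; a pose out of reach is approached as far as the arm can. A call with a gripper value outside its range is refused whole. The fingers move at their own pace and stop on an object; FORCE is the grip in N (left out, the last holds). Time passes only in rows, so rows that do not move let the fingers close. It gives the time, the measured TCP pose, the force and the opening at its end, in the units of the state.
- ctrl.get_obs(): the state, without advancing time (a new reading comes with each control period).
- get_image(name): name is "scene" or "side" or "wrist"; returns the picture (420x560x3 uint8, red, green, blue); there is no depth.
- calibration(name): a dict with "mtx" (3x3 intrinsics, pixels), "R" (3x3) and "t" (3): a world point X has camera coordinates R X + t. Camera axes: x right, y down, z forward; pixel columns grow to the right and rows downward; lengths in m; the calibration is good to about 2 mm. A picture is of the moment at which its call begins: read the wrist's pose just before it. calibration takes no time and is no camera call; for the wrist camera it gives the pose at the moment of the call.
- finish_job(): hands the job in, once; it reports no verdict.
Trained networks look in the newest picture that a camera, given by its name, has taken for a name from the list of things; names that differ only in an ending like _2 or _b are one class to them, and where a whole thing is asked for, a point or a joint stands for the part that bears it (a point fixed in the world has none). Each returns a list of dicts, best first, with "conf" (0 to 1); they miss things now and then, are a little off and sometimes report something else, mostly with a low value. They report only what shows in the picture. A call takes as long as a camera call. They do not tell look-alikes from the thing itself.
- models.search_frame(camera, name): "extent" ([left, top, right, bottom] in pixels, round what is visible of it).
The state is a dict: "t": time; "q": joint angles; "dq": joint speeds; "effort": joint torques, N m; "tool_pos": TCP position; "tool_rot": TCP orientation; "contact_force": force on the tool from outside, world axes, zero at the start; "wrist_torque": the same for the moment, N m; "opening": finger opening in m.
Only numpy, scipy, OpenCV 4.12 (cv2) and the standard library are available. Lean on these libraries where they do the work, as an engineer would, in place of code of your own. Each camera call takes 0.05 s, during which the arm holds its last target. There are 200 camera calls.

## Working session

There is one attempt and no reset: what is moved stays moved. The work goes in short steps, Python scripts to look and compute and a shell command to move; the robot and the scene stay as the last step left them, time stands still between calls to the robot, and variables do not carry over. Pictures are saved under pics/ and viewed, about 8 in all and at most 12, crops included, and the job is handed in when it is done.

```bash
ls; mkdir -p pics; python3 - <<'E'
from station import ctrl,get_image,calibration,models
import cv2,numpy as np
print(ctrl.get_obs(),ctrl.tcp_to_grasp)
a=get_image("scene");b=get_image("side")
cv2.imwrite("pics/scene.png",cv2.cvtColor(a,cv2.COLOR_RGB2BGR));cv2.imwrite("pics/side.png",cv2.cvtColor(b,cv2.COLOR_RGB2BGR))
for c in("scene","side"):
  k=calibration(c);print(c,k["mtx"].tolist(),(-k["R"].T@k["t"]).round(3),k["R"].round(3).tolist())
E
```

```text
pics
{'t': 0.0, 'q': array([-1.19056145e-01,  5.33202080e-02,  1.61432552e+00,  1.56921210e-05,
        1.47599862e+00, -1.19003043e-01]), 'dq': array([ 0.00094223,  0.00015434,  0.00072907, -0.00053433, -0.0006944 ,
        0.00081923]), 'effort': array([ 2.70554956e-04, -3.93670499e+01, -3.70175600e+01, -1.62778279e-04,
        6.93513779e-03, -6.06393527e-06]), 'tool_pos': array([6.24364569e-01, 4.57342354e-05, 2.30066917e-01]), 'tool_rot': array([-2.22035441e+00, -2.22023318e+00,  1.97181694e-03]), 'contact_force': array([-1.41625171, -0.91213378,  0.14283867]), 'wrist_torque': array([ 0.01401505, -0.02255279, -0.05247241]), 'opening': 0.085282533363464} 0.0187
scene [[437.3792572611742, 0.0, 279.161728193325], [0.0, 437.3792572611742, 203.75887837971712], [0.0, 0.0, 1.0]] [1.181 0.284 0.77 ] [[-0.47, 0.883, 0.012], [0.587, 0.323, -0.742], [-0.659, -0.342, -0.67]]
side [[410.39537725295617, 0.0, 276.8897422090573], [0.0, 410.39537725295617, 203.6469172363761], [0.0, 0.0, 1.0]] [ 0.211 -0.543  0.868] [[0.825, -0.565, -0.013], [-0.451, -0.645, -0.617], [0.34, 0.515, -0.787]]
```

View pics/scene.png

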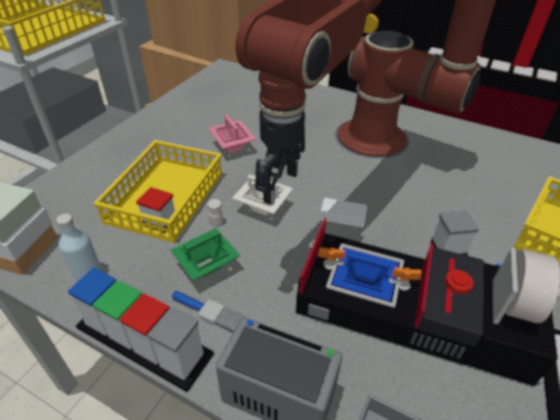

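View pics/side.png

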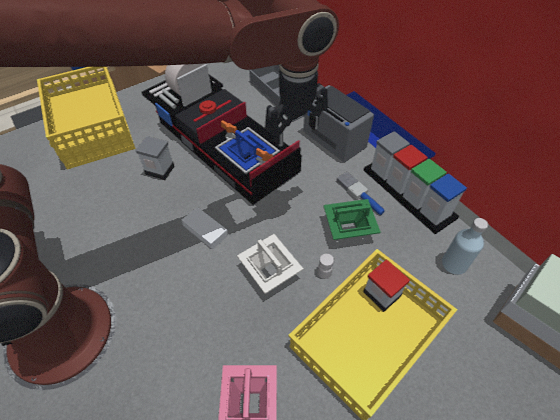

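Scene view: the blue funnel is in the packer at (367,273), the white funnel is on the bench at (263,193), green at (205,254), pink at (233,135), and the basket with the red-lid canister at (160,190). A second, empty basket is at the right edge (545,215).
Side view: blue (251,147), white (269,262), green (351,218), pink (248,390). The basket with the red-lid canister is at (375,330) and the empty look-alike at (85,110).

```bash
cat > h.py <<'E'
from station import ctrl,get_image,calibration,models
import cv2,numpy as np
from scipy.spatial.transform import Rotation as Ro
def bp(cam,u,v,z,k=None):
    k=k or calibration(cam);d=k["R"].T@np.linalg.solve(k["mtx"],[u,v,1.]);c=-k["R"].T@k["t"]
    return c+d*(z-c[2])/d[2]
def proj(X,k):
    p=k["mtx"]@(k["R"]@np.asarray(X).reshape(-1,3).T+k["t"][:,None]);return (p[:2]/p[2]).T
def save(n,im,s=1):
    im=cv2.cvtColor(im,cv2.COLOR_RGB2BGR);cv2.imwrite("pics/"+n,cv2.resize(im,None,fx=s,fy=s,interpolation=cv2.INTER_CUBIC))
E
python3 - <<'E'
from h import *
print("seat",bp("scene",367,273,.075),bp("side",251,147,.075))
print("white",bp("scene",263,193,.05),bp("side",269,262,.05))
for p in [(101,210),(155,142),(222,152),(178,237)]: print("bk",bp("scene",*p,.07))
for p in [(290,336),(378,252),(456,311),(366,415)]: print("bk s",bp("side",*p,.07))
print("can",bp("side",387,278,.085),bp("scene",155,199,.085))
k=calibration("wrist");print((-k["R"].T@k["t"]),k["R"],k["mtx"])
get_image("wrist")
a=get_image("wrist");save("w0.png",a)
E
```

```text
seat [0.59622516 0.18402888 0.075     ] [0.60694944 0.18044023 0.075     ]
white [ 0.45654351 -0.13745161  0.05      ] [ 0.45384744 -0.13698754  0.05      ]
bk [ 0.71173267 -0.42668781  0.07      ]
bk [ 0.4316433  -0.50050266  0.07      ]
bk [ 0.38090956 -0.30924462  0.07      ]
bk [ 0.69527016 -0.21585605  0.07      ]
bk s [ 0.38927485 -0.30930068  0.07      ]
bk s [ 0.6638088 -0.2658805  0.07     ]
bk s [ 0.69729853 -0.4596756   0.07      ]
bk s [ 0.41716665 -0.49964779  0.07      ]
can [ 0.62676041 -0.32915287  0.085     ] [ 0.63301307 -0.32872363  0.085     ]
[0.62403809 0.0823123  0.37355818] [[ 9.99999571e-01  1.07260041e-04 -9.20533017e-04]
 [ 3.99408643e-04 -9.46180273e-01  3.23639816e-01]
 [-8.36276562e-04 -3.23640045e-01 -9.46179910e-01]] [[314.52000229   0.         281.30595652]
 [  0.         314.52000229 208.75031031]
 [  0.           0.           1.        ]]
```

View pics/w0.png

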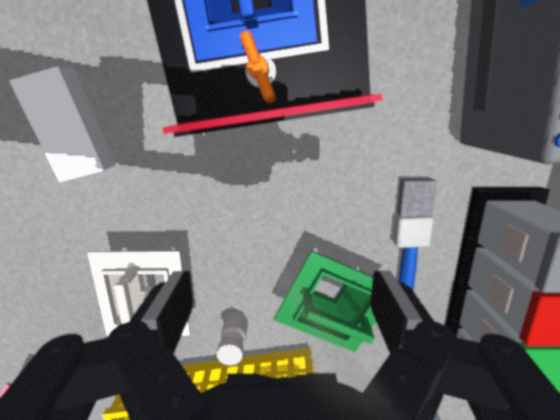

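Wrist view: the right knob is at (258,70) and the right guard at (275,112). The white funnel is at (140,290), green at (333,300), and the bottle at (230,345). Next I'll move over the packer for a good look at the seat.

```bash
python3 -m creep '[[1,0.04,-0.01,-0.01,0,0,0],[1,0.045,-0.01,-0.02,0,0,0],[1,0.045,-0.005,-0.02,0,0,0],[1,0,0,0,0,0,0],[1,0,0,0,0,0,0]]'; python3 - <<'E'
from h import *
np.save("kw.npy",calibration("wrist"),allow_pickle=True)
a=get_image("wrist");save("w1.png",a,1.4)
E
```

```text
t: 0.7
tool_pos: [0.6, 0.1306, 0.2817]
tool_rot: [2.218, 2.223, 0.001]
contact_force: [0.0, -0.4, -0.7]
opening: 0.0854
```

View pics/w1.png

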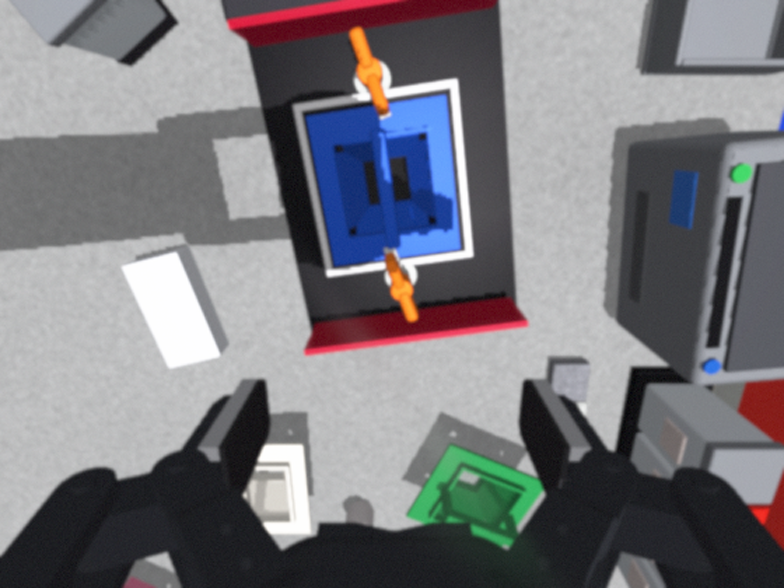

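The wrist view shows the blue funnel in its white-lipped seat, centred near (385,180). The left knob is at (370,75), the right knob at (402,285), and both red guards are visible. Next I'll fit these numerically.

```bash
cat > seat.py <<'E'
from h import *
k=np.load("kw.npy",allow_pickle=True).item()
a=cv2.cvtColor(cv2.imread("pics/w1.png"),cv2.COLOR_BGR2RGB)
a=cv2.resize(a,(560,420),interpolation=cv2.INTER_AREA)
hsv=cv2.cvtColor(a,cv2.COLOR_RGB2HSV)
def B(pts,z): return np.array([bp("",u,v,z,k)[:2] for u,v in pts])
def fit(m,z,n):
    c=max(cv2.findContours(m,0,1)[0],key=cv2.contourArea)
    r=cv2.minAreaRect((B(c[:,0,:],z)*1000).astype(np.float32)); print(n,r)
roi=np.zeros((420,560),np.uint8); roi[45:215,200:345]=1
bl=((hsv[...,0]>100)&(hsv[...,0]<130)&(hsv[...,1]>120)).astype(np.uint8)*roi
fit(cv2.morphologyEx(bl,cv2.MORPH_CLOSE,np.ones((9,9))),.074,"blue flange")
w=((hsv[...,2]>150)&(hsv[...,1]<70)).astype(np.uint8)*roi
fit(cv2.morphologyEx(w,cv2.MORPH_CLOSE,np.ones((15,15))),.074,"white outer")
o=((hsv[...,0]>5)&(hsv[...,0]<20)&(hsv[...,1]>150)&(hsv[...,2]>120)).astype(np.uint8)*255
n,l,s,c=cv2.connectedComponentsWithStats(o)
for i in range(1,n):
    if s[i,4]>100:
        ys,xs=np.where(l==i);P=B(np.c_[xs,ys],.114)*1000
        u,sv,vt=np.linalg.svd(P-P.mean(0),full_matrices=False);d=vt[0]*np.sign(vt[0][1])
        t=(P-P.mean(0))@d
        print("knob",c[i],s[i,4],P.mean(0),"mid",P.mean(0)+d*(t.max()+t.min())/2,"len",np.ptp(t),"ang from +y",np.degrees(np.arctan2(-d[0],d[1])))
E
python3 seat.py
```

```text
blue flange ((593.778076171875, 181.05764770507812), (105.82181549072266, 118.12939453125), 8.087309837341309)
white outer ((595.71728515625, 182.4462890625), (122.44517517089844, 166.86375427246094), 7.559403896331787)
knob [262.58807212  48.09153953] 721 [583.01792999 257.17943863] mid [583.72003754 255.28152998] len 52.43800646917419 ang from +y 20.301323145886467
knob [286.85199241 207.08159393] 527 [605.7760446  107.97818257] mid [605.30617611 109.27684678] len 56.38309896376448 ang from +y 19.890583252225728
```

Fit: the seat is at about (0.5945,0.182) with yaw about 8°. The knobs are at (0.584,0.256) and (0.605,0.1075), with wings about 20° from +y, so roughly 0.2 rad. I'll grip the right knob first.

```bash
python3 -m creep '[[0.4,-0.023,0.005,0,0,0,-6.7],[0.4,0,0,0.04,0,0,-6.7],[0.4,0,0,0.045,0,0,-6.6],[0.4,0,0,0.04,0,0,0],[0.4,0,0,0.03,0,0,0],[0.4,0,0,0.02,0,0,0],[0.4,0,0,0.012,0,0,0],[0.4,0,0,0.008,0,0,0],[0.4,0,0,0,0,0,0]]' 30; python3 -m creep '[[0,0,0,0,0,0,0],[0,0,0,0,0,0,0],[0,0,0,0,0,0,0],[0,0,0,0,0,0,0],[0,0,0,0,0,0,0],[0,0,0,0,0,0,0]]' 30; python3 - <<'E'
from h import *
a=get_image("wrist");b=get_image("scene")
print(ctrl.get_obs()["wrist_torque"])
im=np.hstack([a,cv2.resize(b[210:330,260:500],(560,280))[:, :] if 0 else cv2.resize(b[200:320,290:450],(560,420))])
save("c1.png",im,.7)
E
```

```text
t: 1.65
tool_pos: [0.6045, 0.1061, 0.0852]
tool_rot: [-1.802, -2.571, 0.002]
contact_force: [-0.7, 0.2, -0.7]
opening: 0.034
t: 2.25
tool_pos: [0.6064, 0.1068, 0.0877]
tool_rot: [1.8, 2.571, 0.003]
contact_force: [4.7, -1.2, 2.9]
opening: 0.0158
[-0.03685114 -0.81748358 -0.03694399]
```

View pics/c1.png

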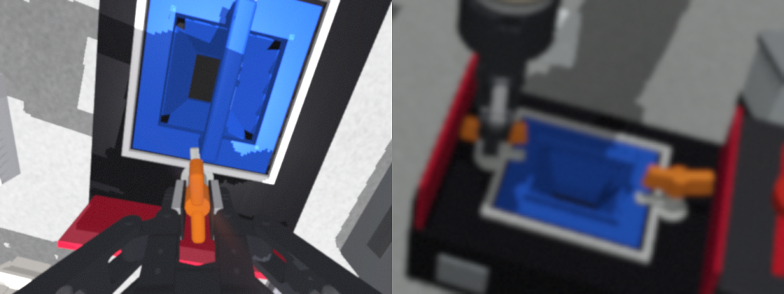

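Composite: the fingers are around the right knob's hub at left (197,200), and the opening of 15.8 mm is the hub width. Now I'll turn it.

```bash
python3 -m creep '[[0,0,0,0,0,0,-8],[0,0,0,0,0,0,-8],[0,0,0,0,0,0,-8],[0,0,0,0,0,0,-8],[0,0,0,0,0,0,-8],[0,0,0,0,0,0,-8],[0,0,0,0,0,0,-8],[0,0,0,0,0,0,-8],[0,0,0,0,0,0,-8],[0,0,0,0,0,0,-6],[0,0,0,0,0,0,0]]' 40; python3 - <<'E'
from h import *
o=ctrl.get_obs();print(o["wrist_torque"],o["q"])
a=get_image("wrist");b=get_image("scene")
save("c2.png",np.hstack([a,cv2.resize(b[200:320,290:450],(560,420))]),.7)
E
```

```text
t: 3.45
tool_pos: [0.6078, 0.1089, 0.0878]
tool_rot: [-0.221, 3.126, 0.006]
contact_force: [10.8, 6.7, -1.4]
opening: 0.0153
[ 1.05860047 -1.60881417  0.05221756] [ 0.0550282   0.15698252  1.7506808   0.00420542  1.22615723 -1.65857103]
```

View pics/c2.png

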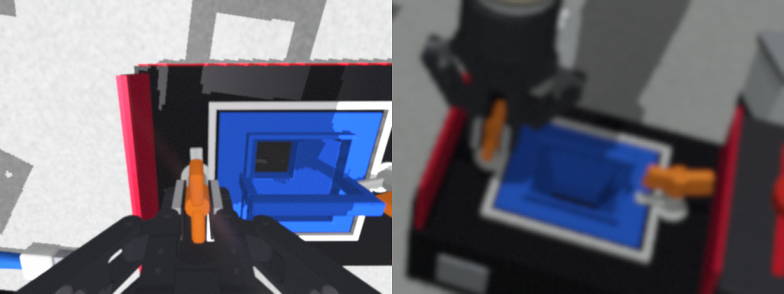

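The right knob now reads about 90° (pawl along the edge, clear of the flange), and the guard is untouched. I'll release it, lift, and go to the left knob.

```bash
python3 -m creep '[[0.3,0,0,0,0,0,0],[0.3,0,0,0,0,0,0],[0.3,0,0,0,0,0,0],[0.3,0,0,-0.02,0,0,0],[0.3,0,0,-0.03,0,0,0],[0.3,0,0,-0.03,0,0,8],[0.4,0,0,0,0,0,8],[0.4,0,0,0,0,0,8],[0.4,0,0,0,0,0,8],[0.4,0,0,0,0,0,8],[0.4,0,0,0,0,0,8],[0.4,0,0,0,0,0,8],[0.4,0,0,0,0,0,8],[0.4,0,0,0,0,0,8],[0.4,0.0,0.0,0,0,0,6],[0.4,0,0,0,0,0,0],[0.4,0,0,0,0,0,0]]' 30
python3 -m creep '[[0.4,0.037,0.008,0,0,0,0],[0.4,0.037,0.008,0,0,0,0],[0.4,0.037,0.008,0,0,0,0],[0.4,0.036,0.009,0,0,0,0],[0.4,0,0,0,0,0,0],[0.4,0,0,0,0,0,0]]'
```

```text
t: 5.25
tool_pos: [0.6045, 0.1067, 0.1657]
tool_rot: [-1.799, -2.574, 0.001]
contact_force: [-0.3, 0.1, 0.7]
opening: 0.034
t: 5.85
tool_pos: [0.5854, 0.2566, 0.1659]
tool_rot: [-1.798, -2.576, 0.002]
contact_force: [0.4, -0.4, -0.9]
opening: 0.0341
```

```bash
python3 -m creep '[[0.4,0,0,0.03,0,0,0],[0.4,0,0,0.025,0,0,0],[0.4,0,0,0.015,0,0,0],[0.4,0,0,0.009,0,0,0],[0.4,0,0,0,0,0,0],[0,0,0,0,0,0,0],[0,0,0,0,0,0,0],[0,0,0,0,0,0,0],[0,0,0,0,0,0,0],[0,0,0,0,0,0,0]]' 40
```

```text
t: 6.85
tool_pos: [0.5849, 0.2555, 0.0885]
tool_rot: [-1.801, -2.573, 0.005]
contact_force: [-6.8, -4.0, 2.6]
opening: 0.0154
```

```bash
python3 -m creep '[[0,0,0,0,0,0,-8],[0,0,0,0,0,0,-8],[0,0,0,0,0,0,-8],[0,0,0,0,0,0,-8],[0,0,0,0,0,0,-8],[0,0,0,0,0,0,-8],[0,0,0,0,0,0,-8],[0,0,0,0,0,0,-8],[0,0,0,0,0,0,-8],[0,0,0,0,0,0,-6],[0,0,0,0,0,0,0]]' 40
python3 -m creep '[[0.3,0,0,0,0,0,0],[0.3,0,0,0,0,0,0],[0.3,0,0,0,0,0,0],[0.3,0,0,-0.02,0,0,0],[0.3,0,0,-0.03,0,0,0],[0.3,0,0,-0.05,0,0,8],[0.4,0,0,-0.03,0,0,8],[0.4,0,0,-0.02,0,0,8],[0.4,0,0,0,0,0,8],[0.4,0,0,0,0,0,8],[0.4,0,0,0,0,0,8],[0.4,0,0,0,0,0,8],[0.4,0,0,0,0,0,8],[0.4,0,0,0,0,0,8],[0.4,0.0,0.0,0,0,0,8],[0.4,0,0,0,0,0,8],[0.4,0,0,0,0,0,2],[0.4,0,0,0,0,0,0]]' 30
```

```text
t: 7.95
tool_pos: [0.5861, 0.2574, 0.0885]
tool_rot: [-0.219, 3.133, 0.004]
contact_force: [-1.9, 3.5, 0.4]
opening: 0.0156
t: 9.75
tool_pos: [0.586, 0.2559, 0.2374]
tool_rot: [2.062, 2.37, 0.0]
contact_force: [-0.6, -0.2, -0.3]
opening: 0.0344
```

```bash
python3 -m creep '[[0.4,-0.037,0,0,0,0,0],[0.4,-0.0375,-0.0005,0,0,0,0],[0.4,0,0,0,0,0,0],[0.4,0,0,0,0,0,0]]'; python3 - <<'E'
from h import *
np.save("kw2.npy",calibration("wrist"),allow_pickle=True)
save("w2.png",get_image("wrist"),1.4)
E
sed 's/kw.npy/kw2.npy/;s/w1.png/w2.png/' seat.py > seat2.py; python3 seat2.py
```

```text
t: 10.15
tool_pos: [0.5958, 0.1817, 0.2374]
tool_rot: [-2.063, -2.37, -0.001]
contact_force: [-0.4, 0.1, -0.3]
opening: 0.0343
blue flange ((591.77294921875, 196.24301147460938), (106.3505859375, 86.64910125732422), 7.92485237121582)
white outer ((590.723876953125, 211.39064025878906), (123.27233123779297, 116.90721893310547), 7.904418468475342)
knob [277.90710383 109.91530055] 732 [582.16920676 256.16371393] mid [583.43439397 256.36649087] len 51.047438939582335 ang from +y -80.89440209580235
knob [283.1145959 269.7708082] 829 [606.81529915 111.67712216] mid [605.10433995 111.282448  ] len 52.046343928587405 ang from +y -77.01055250897754
```

Both knobs are clear, at about 1.6 rad. Now I'll grip the blue handle.

```bash
python3 -m creep '[[0.4,0.001,0,0.045,0,0,0],[0.4,0,0,0.045,0,0,0],[0.4,0,0,0.03,0,0,0],[0.4,0,0,0.018,0,0,0],[0.4,0,0,0.008,0,0,0],[0.4,0,0,0,0,0,0],[0,0,0,0,0,0,0],[0,0,0,0,0,0,0],[0,0,0,0,0,0,0],[0,0,0,0,0,0,0],[0,0,0,0,0,0,0]]' 30; python3 -m creep '[[0,0,0,-0.005,0,0,0],[0,0,0,-0.01,0,0,0],[0,0,0,-0.015,0,0,0],[0,0,0,0,0,0,0],[0,0,0,0,0,0,0]]'
```

```text
t: 11.3
tool_pos: [0.5968, 0.1838, 0.0933]
tool_rot: [2.06, 2.37, 0.005]
contact_force: [-0.4, 1.2, 5.8]
opening: 0.0093
t: 11.8
tool_pos: [0.596, 0.1834, 0.1222]
tool_rot: [2.06, 2.37, 0.002]
contact_force: [-0.1, -0.3, -1.3]
opening: 0.0095
```

Blue is lifted (weight registered, handle at the expected width). While the lifted pose holds, I'll fit the basket's silhouette in the saved pictures.

```bash
python3 -m creep '[[0,0,0,-0.03,0,0,0],[0,0,0,-0.045,0,0,0],[0,0,0,-0.045,0,0,0],[0,0,0,-0.01,0,0,0],[0,0,0,0,0,0,0]]'; cat > fitb.py <<'E'
from h import *
from scipy.optimize import minimize
def mask(f,x0,y0,x1,y1,lo,hi):
    h=cv2.cvtColor(cv2.imread(f),cv2.COLOR_BGR2HSV);m=cv2.inRange(h,lo,hi);r=np.zeros_like(m);r[y0:y1,x0:x1]=m[y0:y1,x0:x1];return r
def hull(p): return cv2.convexHull(np.float32(p))
def fit(views,corners,x0):
    tg=[(k,hull(cv2.findNonZero(m).reshape(-1,2))) for k,m in views]
    def cost(p):
        R=Ro.from_euler("z",p[2]).as_matrix();c=0
        for k,t in tg:
            q=hull(proj(corners@R.T+[p[0],p[1],0],k));i,_=cv2.intersectConvexConvex(q,t)
            a,b=cv2.contourArea(q),cv2.contourArea(t);c+=1-i/(a+b-i)
        return c
    s=np.array([[0,0,0],[.03,0,0],[0,.03,0],[0,0,.2]])+x0
    r=minimize(cost,x0,method="Nelder-Mead",options=dict(initial_simplex=s,xatol=1e-5,fatol=1e-6));print(r.x,r.fun);return r.x
def box(a,b,z0,z1): return np.array([[x,y,z] for x in(-a,a) for y in(-b,b) for z in(z0,z1)])
E
python3 - <<'E'
from fitb import *
lo,hi=(20,120,80),(35,255,255)
vs=(calibration("side"),mask("pics/side.png",285,245,465,420,lo,hi)); vc=(calibration("scene"),mask("pics/scene.png",95,135,230,245,lo,hi))
b=box(.14,.1,0,.07)
for v in([vs],[vc],[vs,vc]): fit(v,b,np.array([.54,-.38,.15]))
# white funnel
lo,hi=(0,0,150),(180,45,255)
vs=(calibration("side"),mask("pics/side.png",230,230,305,300,lo,hi)); 
f=np.vstack([box(.052,.058,.046,.05),box(.022,.022,0,.01),box(.005,.041,.09,.092)])
fit([vs],f,np.array([.454,-.137,.2]));fit([vs],f,np.array([.454,-.137,-.5]))
E
```

```text
t: 12.3
tool_pos: [0.5966, 0.1835, 0.2538]
tool_rot: [2.059, 2.369, 0.006]
contact_force: [-0.7, 1.0, -2.6]
opening: 0.0095
[ 0.54689701 -0.38241792  0.16697544] 0.017414201184683287
[ 0.54412127 -0.38590551  0.16835495] 0.005860056142213743
[ 0.54622228 -0.38282288  0.16803653] 0.053484981569516865
[ 0.45543318 -0.13561873  0.01536368] 0.023247003507650854
[ 0.45543247 -0.13560591  0.01514905] 0.023248732481987333
```

Basket fit: (0.545,-0.384), yaw 9.6°. The drop point for blue is (0.501,-0.396), at the canister-free end.

```bash
python3 -m creep '[[0,-0.02,-0.006,0,0,0,0],[0,-0.036,-0.011,0,0,0,0],[0,-0.036,-0.0115,0,0,0,0],[0,-0.036,-0.0115,0,0,0,0],[0,-0.036,-0.0115,0,0,0,0],[0,-0.036,-0.0115,0,0,0,0],[0,-0.036,-0.0115,0,0,0,0],[0,-0.036,-0.0115,0,0,0,0],[0,-0.036,-0.0115,0,0,0,0],[0,-0.036,-0.0115,0,0,0,0],[0,-0.036,-0.0115,0,0,0,0],[0,-0.036,-0.0115,0,0,0,0],[0,-0.036,-0.0115,0,0,0,0],[0,-0.036,-0.0115,0,0,0,0],[0,-0.036,-0.0115,0,0,0,0],[0,-0.036,-0.01,0,0,0,0],[0,-0.02,-0.006,0,0,0,0],[0,-0.016,-0.003,0,0,0,-1.5],[0,0,0,0,0,0,0],[0,0,0,0,0,0,0]]'; python3 - <<'E'
from h import *
save("c3.png",np.hstack([get_image("side")[190:420,230:510],get_image("scene")[110:340,80:360]]),1.4)
E
```

```text
t: 14.3
tool_pos: [0.4944, -0.4316, 0.2491]
tool_rot: [-2.028, -2.395, -0.002]
contact_force: [-0.6, 0.2, -2.3]
opening: 0.0093
```

View pics/c3.png

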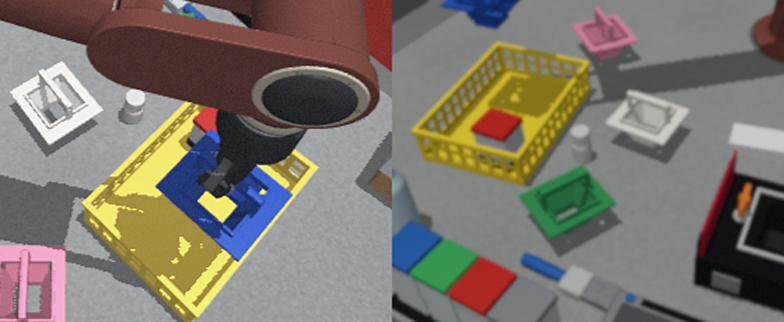

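Composite: blue hangs over the basket, and the canister's red lid is still standing at left (205,120). I overshot in y by 36 mm, so I'll correct that and then lower.

```bash
python3 -m creep '[[0,0.017,0.006,0,0,0,0],[0,0.017,0.0064,0,0,0,0],[0,0,0,0,0,0,0],[0,0,0,0.03,0,0,0],[0,0,0,0.04,0,0,0],[0,0,0,0.04,0,0,0],[0,0,0,0.03,0,0,0],[0,0,0,0.015,0,0,0],[0,0,0,0.008,0,0,0],[0,0,0,0,0,0,0],[0,0,0,0,0,0,0]]'; python3 -m creep '[[0,0,0,0.003,0,0,0],[0,0,0,0.003,0,0,0],[0,0,0,0.003,0,0,0],[0,0,0,0.0025,0,0,0],[0,0,0,0,0,0,0]]'
```

```text
t: 15.5
tool_pos: [0.5024, -0.398, 0.0904]
tool_rot: [2.027, 2.395, -0.001]
contact_force: [-0.9, -0.3, -1.2]
opening: 0.0095
t: 16.0
tool_pos: [0.501, -0.3968, 0.076]
tool_rot: [-2.029, -2.397, -0.0]
contact_force: [0.1, 0.2, -2.0]
opening: 0.0092
```

```bash
python3 -m creep '[[0,0,0,0.0015,0,0,0],[0,0,0,0,0,0,0]]';python3 -m creep '[[0,0,0,0.0015,0,0,0],[0,0,0,0,0,0,0]]';python3 -m creep '[[0,0,0,0.0015,0,0,0],[0,0,0,0,0,0,0]]'
```

```text
t: 16.2
tool_pos: [0.5013, -0.3971, 0.075]
tool_rot: [-2.03, -2.398, 0.0]
contact_force: [0.3, -0.0, -1.3]
opening: 0.0097
t: 16.4
tool_pos: [0.5013, -0.397, 0.0735]
tool_rot: [-2.03, -2.398, -0.0]
contact_force: [0.8, -0.4, -2.2]
opening: 0.0093
t: 16.6
tool_pos: [0.5017, -0.3973, 0.0734]
tool_rot: [2.029, 2.397, -0.0]
contact_force: [-1.6, 1.6, 4.8]
opening: 0.0093
```

The foot is on the floor (contact felt). I'll release, lift, and take a wrist look at the white funnel.

```bash
python3 -m creep '[[0.3,0,0,-0.001,0,0,0],[0.3,0,0,0,0,0,0],[0.3,0,0,0,0,0,0],[0.3,0,0,-0.02,0,0,0],[0.3,0,0,-0.04,0,0,0],[0.3,0,0,-0.045,0,0,0],[0.3,0,0,-0.045,0,0,0],[0.3,0,0,-0.03,0,0,8.5],[0.4,0.04,-0.008,0,0,0,0],[0.4,0.04,-0.009,0,0,0,0],[0.4,0.04,-0.009,0,0,0,0],[0.4,0.04,-0.009,0,0,0,0],[0.4,0.047,-0.009,0,0,0,0],[0.4,0,0,0,0,0,0],[0.4,0,0,0,0,0,0]]'; python3 - <<'E'
from h import *
np.save("kw3.npy",calibration("wrist"),allow_pickle=True)
a=get_image("wrist");b=get_image("side");save("w3.png",a);save("s3.png",b)
save("c4.png",np.hstack([a,cv2.resize(b[190:400,230:510],(560,420))]),.7)
E
```

```text
t: 18.1
tool_pos: [0.4538, -0.1902, 0.2534]
tool_rot: [2.199, 2.242, -0.0]
contact_force: [-0.2, 0.0, 0.5]
opening: 0.0345
```

View pics/c4.png

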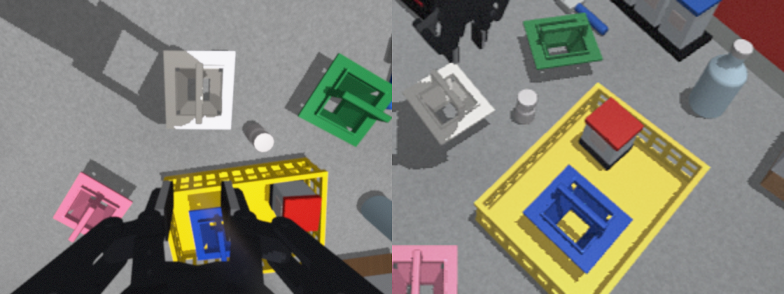

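Composite: blue stands upright in the basket clear of the canister at right (578,218). On the left, the white funnel is at (200,90), green at (350,100) and pink at (92,205). The white one on the bench between the bottle and the packer is the one meant, and this crop confirms it. Next I'll compute its pose.

```bash
python3 - <<'E'
from h import *
k=np.load("kw3.npy",allow_pickle=True).item()
P=np.array([bp("",u/.7,v/.7,.05,k)[:2] for u,v in[(165,51),(236,50),(231,129),(164,128)]]);print(P,P.mean(0))
print([bp("",u/.7,v/.7,.092,k)[:2] for u,v in[(199,53),(202,127)]])
# refine flange rect by bright/warm mask vs. gray bench
a=cv2.cvtColor(cv2.imread("pics/w3.png"),cv2.COLOR_BGR2RGB).astype(int)
m=((a[...,0]-a[...,2]>6)|(a.min(2)>205)).astype(np.uint8);r=np.zeros_like(m);r[60:195,222:350]=m[60:195,222:350]
r=cv2.morphologyEx(r,cv2.MORPH_OPEN,np.ones((3,3)));c=max(cv2.findContours(r,0,1)[0],key=cv2.contourArea)
q=np.float32([bp("",u,v,.05,k)[:2]*1000 for u,v in c[:,0]]);print(cv2.minAreaRect(q))
# same method on the seat opening pose bias
E
```

```text
[[ 0.40522645 -0.08190756]
 [ 0.50803676 -0.07858139]
 [ 0.50898531 -0.19639308]
 [ 0.40041837 -0.19676701]] [ 0.45566672 -0.13841226]
[array([ 0.45417133, -0.08655923]), array([ 0.46059901, -0.18351282])]
((455.62921142578125, -138.89727783203125), (103.97227478027344, 116.43533325195312), 0.668199360370636)
```

```bash
python3 -m creep '[[0.4,0.026,0.002,0,0,0,0],[0.4,0.0266,0.0022,0.01,0,0,0],[0.4,0,0,0.04,0,0,0],[0.4,0,0,0.045,0,0,0],[0.4,0,0,0.04,0,0,0],[0.4,0,0,0.025,0,0,0],[0.4,0,0,0.014,0,0,0],[0.4,0,0,0.007,0,0,0],[0.4,0,0,0,0,0,0],[0,0,0,0,0,0,0],[0,0,0,0,0,0,0],[0,0,0,0,0,0,0],[0,0,0,0,0,0,0],[0,0,0,0,0,0,0]]' 30; python3 -m creep '[[0,0,0,-0.005,0,0,0],[0,0,0,-0.02,0,0,0],[0,0,0,-0.045,0,0,0],[0,0,0,-0.045,0,0,0],[0,0,0,-0.045,0,0,0],[0,0,0,-0.02,0,0,0],[0,0,0,0,0,0,0],[0,0,0,0,0,0,0]]'
```

```text
t: 19.6
tool_pos: [0.458, -0.1388, 0.0738]
tool_rot: [2.2, 2.239, 0.001]
contact_force: [-1.8, -0.1, 6.1]
opening: 0.009
t: 20.4
tool_pos: [0.4565, -0.1379, 0.2509]
tool_rot: [-2.201, -2.24, 0.001]
contact_force: [-1.0, 0.3, -2.9]
opening: 0.0092
```

White is held. I'll carry it over the seat: the target is TCP (0.596,0.1825), yaw 8.2°.

```bash
python3 -m creep '[[0,0,0,0,0,0,-7.1],[0,0.0297,0.0184,0,0,0,0],[0,0.0297,0.0184,0,0,0,0],[0,0.0297,0.0184,0,0,0,0],[0,0.0297,0.0184,0,0,0,0],[0,0.0297,0.0184,0,0,0,0],[0,0.0297,0.0184,0,0,0,0],[0,0.0297,0.0184,0,0,0,0],[0,0.0297,0.0184,0,0,0,0],[0,0.0297,0.0184,0,0,0,0],[0,0.0297,0.0183,0,0,0,0],[0,0,0,0,0,0,0],[0,0,0,0,0,0,0],[0,0,0,0,0,0,0]]'; python3 - <<'E'
from h import *
np.save("kw4.npy",calibration("wrist"),allow_pickle=True)
a=get_image("wrist");b=get_image("scene");save("w4.png",a)
save("c5.png",np.hstack([a,cv2.resize(b[150:330,270:510],(560,420))]),.7)
E
```

```text
t: 21.8
tool_pos: [0.5962, 0.1809, 0.25]
tool_rot: [-2.058, -2.371, 0.005]
contact_force: [-0.5, -0.3, -2.0]
opening: 0.0089
```

View pics/c5.png

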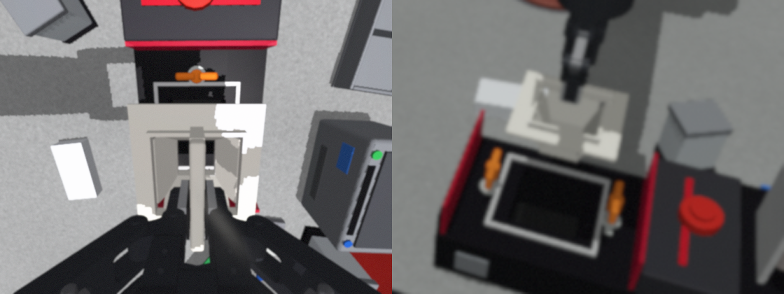

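Composite: the white funnel hangs level above the open seat, aligned with the frame at left (197,95). Both knobs are turned clear. Next I'll check the in-hand offset numerically.

```bash
python3 - <<'E'
from h import *
k=np.load("kw4.npy",allow_pickle=True).item();o=ctrl.get_obs();print(o["tool_pos"])
R=Ro.from_rotvec(o["tool_rot"]).as_matrix()
for u,v in[(129,105),(266,104)]:
  p=bp("",u/.7,v/.7,.2315,k);print((R.T@(p-o["tool_pos"])).round(4))
for u,v in[(156,84),(239,83)]: # inner far seat corners
  p=bp("",u/.7,v/.7,.074,k);print("seat",(R.T@(p-o["tool_pos"])).round(4))
a=cv2.imread("pics/w4.png",0);print(a[135:165,230].tolist(),a[105:130,285].tolist())
E
```

```text
[0.59667792 0.1806763  0.25124897]
[ 0.0589 -0.0508  0.0198]
[0.0598 0.0491 0.0197]
seat [ 0.065  -0.0586  0.1773]
seat [0.0665 0.0573 0.1771]
[18, 16, 9, 15, 16, 13, 19, 20, 21, 16, 15, 30, 72, 124, 162, 180, 184, 186, 185, 184, 183, 183, 184, 183, 183, 184, 184, 186, 187, 184] [111, 112, 115, 114, 113, 110, 104, 94, 96, 101, 104, 106, 115, 132, 146, 150, 139, 111, 71, 36, 20, 18, 20, 18, 14]
```

```bash
python3 -m creep '[[0,0.0008,0,0.03,0,0,0],[0,0,0,0.04,0,0,0],[0,0,0,0.035,0,0,0],[0,0,0,0.02,0,0,0],[0,0,0,0.01,0,0,0],[0,0,0,0,0,0,0],[0,0,0,0,0,0,0]]'; python3 -m creep '[[0,0,0,0.004,0,0,0],[0,0,0,0.004,0,0,0],[0,0,0,0.004,0,0,0],[0,0,0,0,0,0,0],[0,0,0,0,0,0,0]]'; python3 -m creep '[[0,0,0,0.003,0,0,0],[0,0,0,0,0,0,0]]';python3 -m creep '[[0,0,0,0.002,0,0,0],[0,0,0,0,0,0,0]]'
```

```text
t: 22.6
tool_pos: [0.5981, 0.1823, 0.1188]
tool_rot: [2.059, 2.371, 0.003]
contact_force: [-0.4, -0.1, -1.8]
opening: 0.0094
t: 23.1
tool_pos: [0.597, 0.1825, 0.105]
tool_rot: [-2.059, -2.373, 0.0]
contact_force: [-0.5, 0.2, -2.4]
opening: 0.0093
t: 23.3
tool_pos: [0.5969, 0.1825, 0.1018]
tool_rot: [-2.059, -2.373, 0.001]
contact_force: [-0.1, 0.3, -2.6]
opening: 0.0093
t: 23.5
tool_pos: [0.597, 0.1825, 0.0999]
tool_rot: [-2.059, -2.373, 0.001]
contact_force: [-0.5, 0.3, -1.5]
opening: 0.0094
```

```bash
for i in 1 2 3 4; do python3 -m creep '[[0,0,0,0.0015,0,0,0],[0,0,0,0,0,0,0]]' | grep -E "pos|force"; done
```

```text
tool_pos: [0.597, 0.1825, 0.0985]
contact_force: [-0.1, 1.1, -1.1]
tool_pos: [0.5973, 0.1826, 0.0979]
contact_force: [-2.6, 0.4, 2.0]
tool_pos: [0.5974, 0.1826, 0.0976]
contact_force: [-5.5, -1.1, 7.6]
tool_pos: [0.5974, 0.1826, 0.0975]
contact_force: [-9.9, -1.9, 14.3]
```

Seating contact came at TCP 0.0978, which is the bench grip height (0.0738) plus 0.024, so the flange is on the deck. I'll unload, release, and check.

```bash
python3 -m creep '[[0,0,0,-0.003,0,0,0],[0,0,0,0,0,0,0]]'; python3 -m creep '[[0.3,0,0,0,0,0,0],[0.3,0,0,0,0,0,0],[0.3,0,0,0,0,0,0],[0.3,0,0,-0.02,0,0,0],[0.3,0,0,-0.04,0,0,0],[0.3,0,0,-0.045,0,0,0],[0.3,0,0,-0.045,0,0,0],[0.3,-0.035,0,0,0,0,0],[0.3,-0.02,0,0,0,0,0],[0.3,0,0,0,0,0,0],[0.3,0,0,0,0,0,0]]'; python3 - <<'E'
from h import *
np.save("kw5.npy",calibration("wrist"),allow_pickle=True)
a=get_image("wrist");save("w5.png",a);save("c6.png",a[0:300,100:460],2)
E
```

```text
t: 24.5
tool_pos: [0.5976, 0.1827, 0.0977]
tool_rot: [2.058, 2.372, 0.002]
contact_force: [-1.1, 0.6, 2.2]
opening: 0.0097
t: 25.6
tool_pos: [0.6048, 0.128, 0.2468]
tool_rot: [-2.059, -2.371, 0.0]
contact_force: [0.3, 0.1, 0.5]
opening: 0.0258
```

View pics/c6.png

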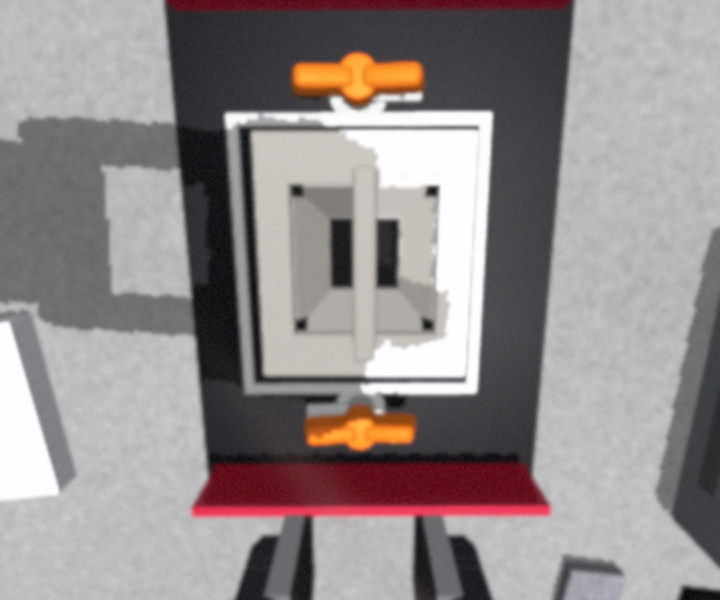

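The white funnel is down inside the frame, with the visible gap on the left (247–262, 250). On the right the flange and lip both saturate near 478, so I'll check that edge in the pixels.

```bash
python3 - <<'E'
from h import *
k=np.load("kw5.npy",allow_pickle=True).item()
a=cv2.imread("pics/w5.png").astype(int)
for r in(70,90,110,130,150,170): 
  print(r,"L",a[r,210:236].sum(1).tolist());print("  R",a[r,322:350].sum(1).tolist())
R=Ro.from_euler("z",8.2,degrees=True).as_matrix()
for n,u,v,z in[("lipL out",217,125,.074),("lipR out",342,125,.074),("handle",281.5,125,.116)]:
  print(n,(R.T@(bp("",u,v,z,k)-[.596,.183,0])).round(4))
E
```

```text
70 L [78, 78, 160, 312, 428, 476, 486, 476, 435, 339, 208, 105, 91, 75, 192, 368, 520, 581, 591, 594, 597, 589, 594, 594, 598, 595]
  R [763, 763, 763, 763, 763, 763, 763, 763, 763, 763, 763, 763, 763, 763, 762, 762, 751, 725, 749, 759, 759, 756, 728, 550, 319, 221, 219, 216]
90 L [59, 71, 86, 136, 248, 372, 449, 477, 474, 439, 354, 225, 121, 66, 80, 181, 346, 489, 568, 590, 589, 590, 593, 587, 594, 591]
  R [763, 763, 763, 763, 763, 763, 763, 763, 763, 763, 763, 763, 763, 762, 762, 749, 724, 751, 760, 762, 759, 733, 559, 325, 235, 215, 220, 221]
110 L [68, 52, 66, 59, 102, 194, 318, 425, 472, 474, 454, 390, 266, 138, 80, 84, 160, 317, 467, 563, 586, 583, 586, 584, 587, 588]
  R [763, 763, 763, 763, 763, 763, 763, 763, 763, 763, 763, 763, 762, 758, 728, 712, 752, 762, 762, 759, 731, 540, 311, 231, 224, 225, 221, 223]
130 L [56, 73, 65, 45, 73, 73, 157, 302, 422, 464, 475, 470, 417, 298, 170, 84, 73, 151, 311, 462, 551, 581, 585, 580, 582, 581]
  R [763, 763, 763, 763, 763, 763, 763, 763, 763, 763, 763, 762, 757, 723, 714, 755, 762, 762, 759, 731, 533, 297, 240, 228, 223, 229, 220, 231]
150 L [46, 41, 47, 49, 67, 49, 64, 104, 212, 347, 432, 476, 468, 433, 337, 198, 105, 72, 160, 309, 461, 549, 574, 582, 582, 582]
  R [599, 663, 715, 751, 761, 763, 763, 763, 763, 763, 762, 757, 725, 712, 755, 762, 762, 757, 711, 492, 291, 239, 235, 231, 229, 228, 231, 234]
170 L [74, 59, 78, 74, 57, 59, 79, 67, 90, 169, 307, 425, 467, 467, 447, 365, 250, 123, 82, 151, 300, 451, 539, 577, 581, 576]
  R [758, 762, 762, 763, 763, 763, 763, 763, 763, 762, 754, 698, 699, 753, 762, 762, 754, 691, 461, 274, 236, 236, 236, 228, 226, 226, 235, 236]
lipL out [-0.0622  0.0049  0.074 ]
lipR out [0.0595 0.0046 0.074 ]
handle [0.0005 0.0076 0.116 ]
```

A thin seam runs parallel just inside the right lip, so the flange is seated and offset about 2 mm to +x (limit 6.5). Next, the right knob back home.

```bash
python3 -m creep '[[0.3,0,0,0,0,0,-8],[0.3,0,0,0,0,0,-8],[0.3,0,0,0,0,0,-8],[0.3,0,0,0,0,0,-8],[0.3,0,0,0,0,0,-8],[0.3,0,0,0,0,0,-8],[0.3,0,0,0,0,0,-8],[0.3,0,0,0,0,0,-8],[0.3,0,0,0,0,0,-8],[0.3,0,0,0,0,0,-8],[0.3,0,0,0,0,0,-8],[0.3,0,0,0,0,0,-2],[0.3,0.0011,-0.0195,0,0,0,0],[0.3,0,0,0.02,0,0,0],[0.3,0,0,0.04,0,0,0],[0.3,0,0,0.02,0,0,0],[0.3,0,0,0,0,0,0],[0.3,0,0,0,0,0,0]]' 40
```

```text
t: 27.45
tool_pos: [0.6064, 0.1094, 0.1672]
tool_rot: [0.223, -3.133, -0.0]
contact_force: [-0.0, -0.2, -0.4]
opening: 0.0256
```

```bash
python3 -m creep '[[0.3,0,0,0.03,0,0,0],[0.3,0,0,0.025,0,0,0],[0.3,0,0,0.015,0,0,0],[0.3,0,0,0.009,0,0,0],[0.3,0,0,0,0,0,0],[0,0,0,0,0,0,0],[0,0,0,0,0,0,0],[0,0,0,0,0,0,0],[0,0,0,0,0,0,0],[0,0,0,0,0,0,0]]' 40;  python3 -m creep '[[0,0,0,0,0,0,8],[0,0,0,0,0,0,8],[0,0,0,0,0,0,8],[0,0,0,0,0,0,8],[0,0,0,0,0,0,8],[0,0,0,0,0,0,8],[0,0,0,0,0,0,8],[0,0,0,0,0,0,8],[0,0,0,0,0,0,8],[0,0,0,0,0,0,8],[0,0,0,0,0,0,0]]' 40; python3 -c "
from station import ctrl;print(ctrl.get_obs()['wrist_torque'])"
```

```text
t: 28.45
tool_pos: [0.6073, 0.1089, 0.0894]
tool_rot: [-0.222, 3.132, 0.001]
contact_force: [-0.5, 2.0, 2.7]
opening: 0.0154
t: 29.55
tool_pos: [0.6063, 0.1075, 0.0894]
tool_rot: [1.847, 2.541, -0.004]
contact_force: [-4.3, -2.5, 5.3]
opening: 0.0154
[-0.37556591  0.76925854 -0.01194757]
```

```bash
for i in 1 2; do python3 -m creep '[[0,0,0,0,0,0,3],[0,0,0,0,0,0,3],[0,0,0,0,0,0,0]]' 40; python3 -c "
from station import ctrl;print(ctrl.get_obs()['wrist_torque'])"; done
```

```text
t: 29.85
tool_pos: [0.6062, 0.1074, 0.0894]
tool_rot: [1.976, 2.442, -0.004]
contact_force: [-3.8, -2.4, 6.4]
opening: 0.0154
[-0.44308328  0.89295655  0.00312549]
t: 30.15
tool_pos: [0.6061, 0.1074, 0.0894]
tool_rot: [2.1, 2.336, -0.005]
contact_force: [-5.8, -3.2, 6.8]
opening: 0.0151
[-0.48537204  0.90464677  0.08698968]
```

```bash
for i in 1 2; do python3 -m creep '[[0,0,0,0,0,0,3],[0,0,0,0,0,0,0]]' 40|grep rot; python3 -c "
from station import ctrl;print(ctrl.get_obs()['wrist_torque'])"; done
```

```text
tool_rot: [2.16, 2.279, -0.007]
[-0.79875146  0.94688391 -0.02884135]
tool_rot: [2.218, 2.223, -0.007]
[-0.76295927  1.07775784  0.45396797]
```

```bash
python3 -m creep '[[0.4,0,0,0,0,0,0],[0.4,0,0,0,0,0,0],[0.4,0,0,0,0,0,0],[0.4,0,0,-0.02,0,0,0],[0.4,0,0,-0.04,0,0,0],[0.4,0,0,-0.045,0,0,0],[0.4,0,0,-0.045,0,0,-8],[0.4,0.025,0,0,0,0,0],[0.4,0,0,0,0,0,0],[0.4,0,0,0,0,0,0]]' 40; python3 - <<'E'
from h import *
np.save("kw6.npy",calibration("wrist"),allow_pickle=True)
save("w6.png",get_image("wrist"),1.4)
E
sed 's/kw.npy/kw6.npy/;s/w1.png/w6.png/;/fit(cv2/d' seat.py > seat2.py; python3 seat2.py
```

```text
t: 31.55
tool_pos: [0.6026, 0.1334, 0.2374]
tool_rot: [-2.058, -2.373, 0.002]
contact_force: [0.2, -0.0, -1.1]
opening: 0.0342
knob [280.36810345  44.05775862] 1160 [583.72692857 255.28563016] mid [583.79605192 255.29633563] len 51.10276903995856 ang from +y -81.1962699736042
knob [280.94852941 224.74558824] 680 [605.10198171 108.86109469] mid [604.94773271 109.88415693] len 56.80143388293314 ang from +y 8.574012260213133
```

The right knob measures 8.6° against seat yaw 8.2°, so it is home. Now the left knob.

```bash
python3 -m creep '[[0.3,0,0,0,0,0,-8],[0.3,0,0,0,0,0,-8],[0.3,0,0,0,0,0,-8],[0.3,0,0,0,0,0,-8],[0.3,0,0,0,0,0,-8],[0.3,0,0,0,0,0,-8],[0.3,0,0,0,0,0,-8],[0.3,0,0,0,0,0,-8],[0.3,0,0,0,0,0,-8],[0.3,0,0,0,0,0,-8],[0.3,0,0,0,0,0,-8],[0.3,0,0,0,0,0,-2],[0.3,-0.0004,0.042,0,0,0,0],[0.3,0,0.042,0,0,0,0],[0.3,0,0.0412,0,0,0,0],[0.3,0,0,0.04,0,0,0],[0.3,0,0,0.03,0,0,0],[0.3,0,0,0,0,0,0],[0.3,0,0,0,0,0,0]]' 40
```

```text
t: 33.5
tool_pos: [0.5852, 0.2566, 0.1668]
tool_rot: [0.221, -3.131, 0.001]
contact_force: [0.6, 0.8, 0.0]
opening: 0.0256
```

```bash
python3 -m creep '[[0.3,0,0.0005,0.03,0,0,0],[0.3,0,0,0.025,0,0,0],[0.3,0,0,0.015,0,0,0],[0.3,0,0,0.008,0,0,0],[0.3,0,0,0,0,0,0],[0,0,0,0,0,0,0],[0,0,0,0,0,0,0],[0,0,0,0,0,0,0],[0,0,0,0,0,0,0],[0,0,0,0,0,0,0]]' 40;  python3 -m creep '[[0,0,0,0,0,0,8],[0,0,0,0,0,0,8],[0,0,0,0,0,0,8],[0,0,0,0,0,0,8],[0,0,0,0,0,0,8],[0,0,0,0,0,0,8],[0,0,0,0,0,0,8],[0,0,0,0,0,0,8],[0,0,0,0,0,0,8],[0,0,0,0,0,0,8],[0,0,0,0,0,0,6],[0,0,0,0,0,0,5],[0,0,0,0,0,0,4],[0,0,0,0,0,0,0]]' 40; python3 -c "
from station import ctrl;print(ctrl.get_obs()['wrist_torque'])"
```

```text
t: 34.5
tool_pos: [0.5866, 0.2577, 0.0916]
tool_rot: [-0.222, 3.132, -0.001]
contact_force: [-0.3, -4.1, 4.5]
opening: 0.0152
t: 35.9
tool_pos: [0.5844, 0.2558, 0.0915]
tool_rot: [2.162, 2.279, -0.01]
contact_force: [-9.4, -11.0, 11.9]
opening: 0.0157
[-1.66234034  1.43432293 -0.00976665]
```

```bash
python3 -m creep '[[0,0,0,0,0,0,3],[0,0,0,0,0,0,0]]' 40|grep rot; python3 -c "
from station import ctrl;print(ctrl.get_obs()['wrist_torque'])"; python3 -m creep '[[0.4,0,0,0,0,0,0],[0.4,0,0,0,0,0,0],[0.4,0,0,0,0,0,0],[0.4,0,0,-0.02,0,0,0],[0.4,0,0,-0.04,0,0,0],[0.4,0,0,-0.045,0,0,0],[0.4,0,0,-0.045,0,0,-8],[0.4,-0.04,0,0,0,0,0],[0.4,-0.04,0,0,0,0,0],[0.4,-0.04,0.005,0,0,0,0],[0.4,0,0,0,0,0,0],[0.4,0,0,0,0,0,0]]' 40; python3 - <<'E'
from h import *
np.save("kw7.npy",calibration("wrist"),allow_pickle=True)
a=get_image("wrist");b=get_image("side");save("w7.png",a,1.4)
save("c7.png",np.hstack([a,b]),.7)
E
sed 's/kw.npy/kw7.npy/;s/w1.png/w7.png/;/fit(cv2/d' seat.py > seat2.py; python3 seat2.py
```

```text
tool_rot: [2.219, 2.223, -0.011]
[-1.6820162   1.43182053  0.30814135]
t: 37.3
tool_pos: [0.6077, 0.1395, 0.24]
tool_rot: [-2.06, -2.371, -0.001]
contact_force: [0.3, 0.2, 0.4]
opening: 0.0345
knob [272.21436004  48.18626431] 961 [583.33321528 258.04222172] mid [583.61761869 256.15873329] len 51.59403039616228 ang from +y 8.586692976808992
knob [274.81475904 229.2123494 ] 664 [605.36374893 108.88360104] mid [605.21320053 109.91957409] len 56.873874551350944 ang from +y 8.268386496413834
```

View pics/c7.png

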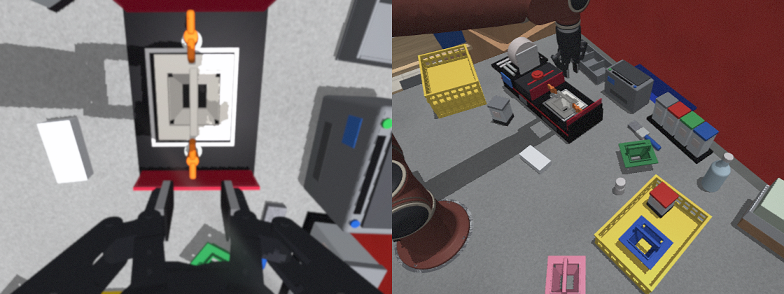

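The final picture shows white in the seat with both wings along the packer's y axis (8.6° and 8.3° against 8.2°). Blue is upright in the basket next to the canister, the bystanders are in place, and the arm is clear. I'm handing it in.

```bash
python3 -c "
from station import finish_job;print(finish_job())"
```

```text
the job is handed in; nothing more can be done
None
```

The changeover is finished and handed in at about 37 s of the 72 s allowed. I turned both wing knobs clear, moved the blue funnel to the basket, set the white funnel in the seat and turned both knobs back to their stops. No verdict was reported.

What the last checks showed:
- **Knobs:** the wings measured 8.6° (left) and 8.3° (right) against a seat yaw of about 8.2°, so both are home to within about 0.01 rad. I felt the stop torque on each.
- **White funnel:** it lies inside the seat frame, aligned, and sits about 2 mm toward +x against the lip, where the limit is 6.5 mm. The contact height matched the flange lying on the deck to within about 0.3 mm.
- **Blue funnel:** it stands upright in the basket, clear of the red-lid canister.
- **Bystanders and guards:** the bystanders in view look unmoved and the gripper stayed clear of both guards. I judged this from the pictures and did not measure it.

**Disagreements and slips:**
- The wrist-camera positions were about 2 mm off from those felt by gripping, so I used the gripped ones.
- Both knobs started at about 0.2 rad in the image rather than 0.
- I overshot the basket by 36 mm during the blue carry and corrected it before lowering.

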